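Strike a stuck ejector pin home on the press tool

TASK

On the steel press tool, the sprung ejector pin with the flat round head has stuck standing up. Take the short wooden mallet by its handle and strike the pin fully home with a brisk blow from above, not a slow push, keeping the gripper itself off the pin. Then stand the mallet upright back on its round rubber mat, setting it down rather than dropping it.

Things in the scene. Friction and masses are not known exactly. Their poses are not given: they have to be found in the camera images.
- mallet: short wooden hand mallet, 0.4 kg, standing on its striking face: drum-shaped head 64 mm across, 60 mm high, with two dark bands; from its top rises a round handle 27 mm in diameter, 80 mm long, with a 34 mm cap, 148 mm above the face. Origin: centre of the striking face (underside); z up the handle. Grip it about 105 mm above the origin, any yaw, with 40 N or more
- pin_unit: fixed dark steel collar, 52 mm across, 25 mm high, on the press tool (fixed plate 150 x 250 mm, top 30 mm above the bench). The pin slides in it; its flat round head (38 mm across, 10 thick) has its top 51 mm above the origin when up, 35 when home. Origin: centre of the collar's underside, z up. Beside it, 78 mm apart in any order: a hexagonal bolt head and a pointed guide post, 44 and 66 mm high
- pin (a joint): how far the ejector pin is driven down, in m: 0 fully up (it starts at 0 to 0.003), 0.016 fully home on a hard stop. A light spring lifts it but friction holds it wherever it is left; it takes 6 to 8 N to move, more than the mallet's weight. A blow counts if the held mallet drives the pin faster than 30 mm/s; several blows are allowed
- mat: round black rubber mat fixed to the bench, 130 mm in diameter and 6 mm thick, on which the mallet stands. Origin: centre of its underside, at bench height; z up
Mind the look-alikes: they are no part of the job. Of the things like the mat, leave any that is green or yellow; of the rest the smaller one is meant.

How it is judged:
By the outcome, as a careful person would: the job done as asked, in the order asked, and still so for the second after the job is handed in, with the robot touching nothing.
It also fails if it takes over 48 s, if anything falls off the work surface, if the arm or the gripper's body presses on something with over 40 N, if the wrist force passes 120 N, or if a joint passes its speed limit or range.

ROBOT

A 6-joint arm with a two-finger parallel gripper is mounted at the origin on the work surface. World frame = base frame: x ahead of the robot, y to its left, z up, the work surface at z = 0. Lengths are in m, angles in rad, forces in N, time in s.
With the tool pointing down it reaches from about 0.275 to 0.725 m from the base axis. Payload 5.6 kg.
Tool frame: the origin (TCP) lies on the centre line of the jaws, within the pads' length; the fingertips stand 22 mm ahead of it and the grasp point (between the pads) lies 3 mm ahead of it; x points along the fingers, z is the direction in which the jaws open and shut, and the axes are right-handed (so a half turn about x gives the same grasp; the last joint's range is limited). The gripper opens to 85 mm and grips with 20 to 120 N. Pads are 22 mm wide; open, the fingers measure 114 mm over their backs; the gripper's body (76 mm by 85 mm) begins 54 mm behind the grasp point. The pads swing forward as they close: fully open they stand 13 mm farther back than shut.
Start: joints at [1.447, 0.255, 0.108, 0, -1.424, -0.285], TCP at [0.219, 0.505, 0.253] pointing down, gripper open.
Joint ranges: [-2.95, 2.95], [-1.21, 1.97], [-1.09, 1.5], [-2.87, 1.71], [-2.94, -0.07], [-3.05, 3.05]. Speed limits (rad/s): [2.57, 2.57, 3.14, 3.14, 3.14, 3.14].

INTERFACE

Orientations are given as a unit quaternion [x, y, z, w].
In Python, from bench import r, viewer gives the robot as it stands.
- The arm moves only by the tool apply_moves, never from a script. Its argument "plan" is a list of rows, each an object with "linear": the shift along the tool's x, y, z in mm, a list of three; "turn": the turn, a rotation vector about the tool's x, y, z in rad, a list of three. A call has 1 to 12 rows; each row shifts and turns the pose as measured when the row begins, along the tool's axes as they then stand; what a row does not reach is not made up. A row lasts 1/8 s, in which the tool goes at most 62.5 mm and 10.7 degrees, less where a joint would pass 70% of its speed; a pose out of reach is approached as far as the arm can. A call with a gripper value outside its range is refused whole. "fingers" is the finger opening in mm, from 0 to 85.4, set as the call begins (left out, the last holds). The fingers move at their own pace and stop on an object; "squeeze" is the grip in N (left out, the last holds). Time passes only in rows, so rows that do not move let the fingers close. It gives the time, the measured TCP pose, the force and the opening at its end, in the units of the state.
- r.get_state(): the state, without advancing time (a new reading comes with each control period).
- viewer.get_image(name): name is "scene" or "top" or "wrist"; returns a dict with "pixels" (480x640x3 uint8, red, green, blue), "range_z" (480x640 float32, m along the optical axis (not along the pixel's ray), 0 where there is no reading), "vfov" (degrees; the focal length in pixels is half the picture's height over the tangent of half this angle, whatever the lens; pixels are square), "cx", "cy" (the principal point, pixels), "view" (4x4, takes a point from world to camera coordinates); the wrist camera has in their place "mount" (4x4, takes a point from camera to tool coordinates, whose origin is the TCP and whose axes are the tool frame's). Camera axes: x right, y up, looking along -z (the intrinsics and any distortion apply to the point x, -y, -z); pixel columns grow to the right and rows downward; lengths in m; the calibration is good to about 2 mm. A picture is of the moment at which its call begins: read the wrist's pose just before it.
- r.sign_off(): hands the job in, once; it reports no verdict.
The state is a dict: "time_s": time; "joint_pos": joint angles; "qvel": joint speeds; "effort": joint torques, N m; "tool_pos": TCP position; "tool_rot": TCP orientation; "wrist_force": force on the tool from outside, world axes, zero at the start; "moment": the same for the moment, N m; "grip_width": opening from 0.0 (shut) to 1.0 (fully open).
Only numpy, scipy, OpenCV 4.12 (cv2) and the standard library are available. Lean on these libraries where they do the work, as an engineer would, in place of code of your own. Each camera call takes 0.05 s, during which the arm holds its last target.

## Working session

There is one attempt and no reset: what is moved stays moved. The work goes in short steps, Python scripts to look and compute and a tool call to move; the robot and the scene stay as the last step left them, time stands still between calls to the robot, and variables do not carry over. Pictures are saved under pics/ and viewed, and the job is handed in when it is done.

Besides the shell and the picture viewer there is one more tool, called after ">>>" as name(argument=value, ...), one argument or row to a line, values as JSON. apply_moves: Moves the arm, as the interface text tells. Its arguments: {"type":"object","properties":{"plan":{"type":"array","items":{"type":"object","properties":{"linear":{"type":"array","items":{"type":"number"}},"turn":{"type":"array","items":{"type":"number"}}}}},"fingers":{"type":"number"},"squeeze":{"type":"number"}},"required":["plan"]}

```bash
mkdir -p pics; ls; python3 - <<'E'
from bench import r, viewer
import cv2, numpy as np
s=r.get_state(); print(s)
for n in ("scene","top","wrist"):
    d=viewer.get_image(n); cv2.imwrite(f"pics/{n}0.png",d["pixels"][:,:,::-1])
    np.savez(f"/tmp/{n}0.npz",**d)
    print(n,{k:v for k,v in d.items() if k not in("pixels","range_z")})
E
```

```text
pics
{'time_s': 0.0, 'joint_pos': array([ 1.44658786e+00,  2.55764421e-01,  1.07001710e-01, -4.89484470e-04,
       -1.42384895e+00, -2.84551919e-01]), 'qvel': array([-0.0004062 , -0.00073917,  0.00053682,  0.00132773,  0.00100215,
       -0.00101974]), 'effort': array([ 6.18217418e-04, -3.86629736e+01,  2.37938333e+01,  5.36482349e+00,
       -6.17556536e-03, -1.46690724e-05]), 'tool_pos': array([0.21839548, 0.50430222, 0.25238317]), 'tool_rot': array([-0.59054099, -0.38771409,  0.59163373, -0.38846962]), 'wrist_force': array([0.28082376, 0.16200607, 0.13162338]), 'moment': array([ 0.01522779, -0.00139101,  0.0759055 ]), 'grip_width': 0.9988857830969928}
scene {'vfov': 42.86028705044585, 'cx': 315.24559866448965, 'cy': 237.44041599302946, 'view': array([[ 8.85071642e-01,  4.65453753e-01,  9.96508728e-04,
        -4.43744641e-01],
       [-3.06711584e-01,  5.81606488e-01,  7.53433406e-01,
         9.02109378e-02],
       [ 3.50108830e-01, -6.67148182e-01,  6.57523467e-01,
        -1.23776149e+00],
       [ 0.00000000e+00,  0.00000000e+00,  0.00000000e+00,
         1.00000000e+00]])}
top {'vfov': 46.16234593532199, 'cx': 309.8536818897579, 'cy': 238.2818150477967, 'view': array([[-0.01178016, -0.99973196,  0.01993076,  0.02150876],
       [ 0.98640438, -0.00835112,  0.16412389, -0.52067317],
       [-0.16391345,  0.02159319,  0.98623837, -0.88914007],
       [ 0.        ,  0.        ,  0.        ,  1.        ]])}
wrist {'vfov': 60.716110524434285, 'cx': 319.9848902999924, 'cy': 234.44528324329136, 'mount': array([[-3.51203948e-04,  2.59984099e-01, -9.65612834e-01,
        -1.20363016e-01],
       [ 1.28827262e-04,  9.65612897e-01,  2.59984069e-01,
         6.32456859e-02],
       [ 9.99999930e-01, -3.30898265e-05, -3.72620101e-04,
         1.14738306e-04],
       [ 0.00000000e+00,  0.00000000e+00,  0.00000000e+00,
         1.00000000e+00]])}
```

View pics/scene0.png

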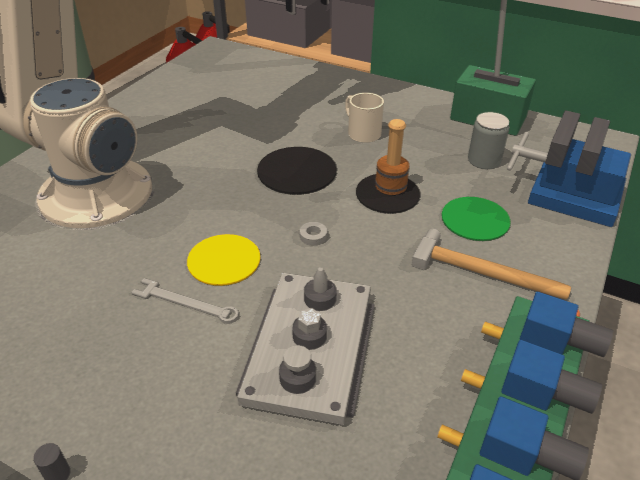

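View pics/top0.png

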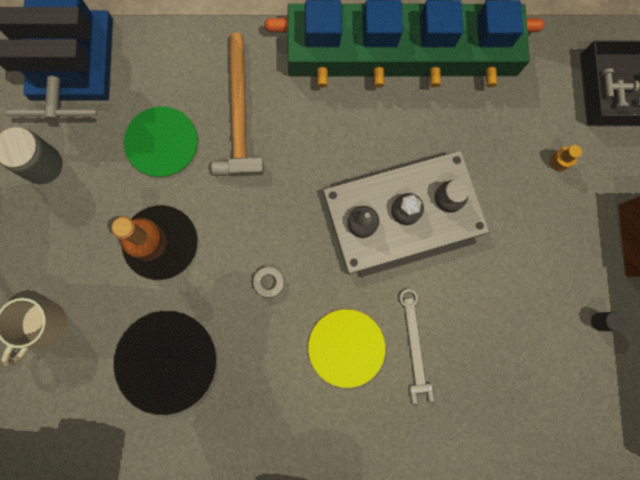

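View pics/wrist0.png

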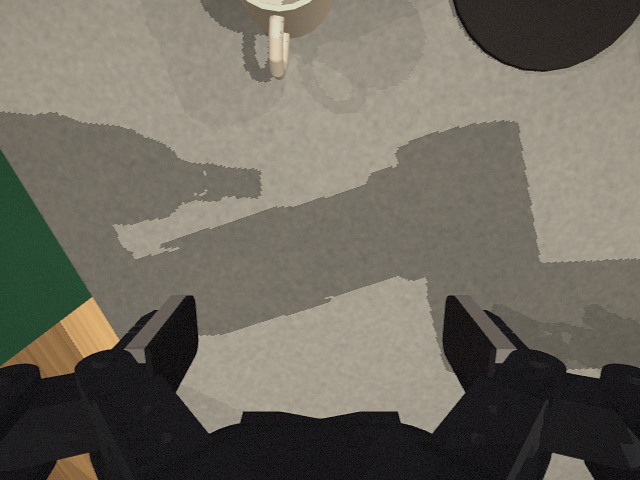

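The scene view shows the mallet standing on the smaller black mat (mat about (388,192), cap (397,126)). The flat-headed pin is the nearest of the three on the plate (head about (298,357)). In the top view, the mat is at (158,242), the mallet cap at (123,228) and the pin head at (455,191). Next I'll measure these.

```bash
cat > h.py <<'E'
import numpy as np, cv2
from scipy.spatial.transform import Rotation as R
def load(n): 
    z=np.load(f"/tmp/{n}.npz"); return {k:z[k] for k in z.files}
def camT(d,s=None):
    if "view" in d: return np.linalg.inv(d["view"])
    T=np.eye(4); T[:3,:3]=R.from_quat(s["tool_rot"]).as_matrix(); T[:3,3]=s["tool_pos"]; return T@d["mount"]
def ray(d,u,v,T):
    f=240/np.tan(np.radians(float(d["vfov"]))/2)
    c=np.stack([(np.asarray(u,float)-d["cx"])/f,-(np.asarray(v,float)-d["cy"])/f,-np.ones_like(np.asarray(u,float))],-1)
    return T[:3,3], c@T[:3,:3].T
def onz(d,u,v,T,z):
    o,r=ray(d,u,v,T); return o+r*((z-o[2])/r[...,2])[...,None]
def cloud(d,T):
    v,u=np.mgrid[:480,:640]; o,r=ray(d,u,v,T); return o+r*d["range_z"][...,None]
def proj(d,p,T):
    f=240/np.tan(np.radians(float(d["vfov"]))/2)
    c=np.linalg.inv(T)@np.append(p,1); return d["cx"]+f*c[0]/-c[2], d["cy"]-f*c[1]/-c[2]
def circ(p):
    A=np.c_[2*p,np.ones(len(p))]; s=np.linalg.lstsq(A,(p**2).sum(1),rcond=None)[0]
    return s[:2],np.sqrt(s[2]+s[:2]@s[:2])
E
python3 - <<'E'
from h import *
for n in ("top0","scene0"):
    d=load(n);T=camT(d);P=cloud(d,T);ok=d["range_z"]>0
    z=P[...,2]; m=ok&(abs(P[...,0]-.5)<.25)&(abs(P[...,1])<.4)
    print(n,"bench z median",np.median(z[m]), "cam",T[:3,3])
    px={"top0":dict(cap=(123,228),mat=(190,260),bigmat=(165,360),pin=(455,190),plate=(400,250),hexa=(409,205),post=(365,215)),
        "scene0":dict(cap=(397,126),mat=(375,203),bigmat=(297,170),pin=(298,357),plate=(280,300),hexa=(310,318))}[n]
    for k,(u,v) in px.items():
        print(k,np.median(P[v-2:v+3,u-2:u+3].reshape(-1,3),0).round(4))
    # black mat
    g=d["pixels"].max(2); mm=((g<45)&(z<.03)&ok).astype(np.uint8)
    nn,l,st,c=cv2.connectedComponentsWithStats(mm)
    for i in range(1,nn):
        if st[i,4]>800:
            cs,_=cv2.findContours((l==i).astype(np.uint8),0,2)
            q=cv2.convexHull(max(cs,key=len)).reshape(-1,2)
            p=onz(d,q[:,0],q[:,1],T,.006)[:,:2]
            cc=circ(p);print("dark",c[i],st[i,4],cc, np.std(np.hypot(*(p-cc[0]).T)))
E
```

```text
top0 bench z median 0.0009961679307021187 cam [0.36810566 0.03635416 0.96193027]
cap [0.5195 0.289  0.1553]
mat [0.4912 0.2199 0.0059]
bigmat [0.3252 0.2569 0.0084]
pin [ 0.5915 -0.2189  0.0806]
plate [ 0.5018 -0.1351  0.03  ]
hexa [ 0.569  -0.1444  0.0739]
post [ 0.5485 -0.0698  0.0955]
dark [594.95324971  95.49372862] 877 (array([ 0.80356055, -0.5389018 ]), np.float64(0.08141322838253873)) 0.006477477328457361
dark [167.5320304 243.7723489] 2763 (array([0.52302075, 0.27321272]), np.float64(0.06301425572345891)) 0.0002485180593932679
dark [164.48524509 362.38152858] 8099 (array([0.322498  , 0.25791167]), np.float64(0.08306125282193012)) 0.00023784642661727484
scene0 bench z median 0.0018422614910948987 cam [ 0.85376577 -0.67169499  0.74633149]
cap [0.5263 0.2794 0.1542]
mat [0.5159 0.2255 0.0069]
bigmat [0.3271 0.249  0.0087]
pin [ 0.5939 -0.225   0.0817]
plate [ 0.4937 -0.1066  0.031 ]
hexa [ 0.5725 -0.1516  0.0752]
dark [304.97797798 177.86886887] 999 (array([0.32382583, 0.25330835]), np.float64(0.08266533782822763)) 0.001698664765543187
```

```bash
python3 - <<'E'
from h import *
for n in ("top0","scene0"):
    d=load(n);T=camT(d);P=cloud(d,T);ok=d["range_z"]>0
    def top(name,c,rad,zl,zh,zp):
        m=(ok&(np.hypot(P[...,0]-c[0],P[...,1]-c[1])<rad)&(P[...,2]>zl)&(P[...,2]<zh)).astype(np.uint8)
        m=cv2.morphologyEx(m,2,np.ones((2,2),np.uint8)) if 0 else m
        cs,_=cv2.findContours(m,0,1); q=max(cs,key=cv2.contourArea).reshape(-1,2)
        q=cv2.convexHull(q).reshape(-1,2)
        p=onz(d,q[:,0],q[:,1],T,zp)[:,:2]; cc=circ(p)
        print(n,name,cc[0].round(4),round(cc[1],4),"npx",m.sum(),"z",np.median(P[...,2][m>0]).round(4),"rms",np.std(np.hypot(*(p-cc[0]).T)).round(4), q.min(0),q.max(0))
    top("cap",(.523,.284),.045,.142,.17,.154)
    top("pin",(.593,-.222),.03,.076,.09,.080)
    top("hex",(.57,-.148),.03,.064,.09,.074)
    # whole plate
    m=(ok&(P[...,2]>.024)&(P[...,2]<.036)&(abs(P[...,0]-.56)<.15)&(abs(P[...,1]+.14)<.2)).astype(np.uint8)
    cs,_=cv2.findContours(m,0,2); rc=cv2.minAreaRect(max(cs,key=cv2.contourArea))
    b=cv2.boxPoints(cv2.minAreaRect(onz(d,*max(cs,key=cv2.contourArea).reshape(-1,2).T,T,.03)[:,:2].astype(np.float32)))
    print("plate",b, np.linalg.norm(b[0]-b[1]),np.linalg.norm(b[1]-b[2]))
E
```

```text
top0 cap [0.5211 0.2906] 0.0165 npx 416 z 0.1541 rms 0.0002 [111 216] [133 238]
top0 pin [ 0.5902 -0.2212] 0.019 npx 421 z 0.0804 rms 0.0003 [445 180] [468 202]
top0 hex [ 0.5685 -0.1459] 0.0171 npx 324 z 0.0736 rms 0.0007 [400 195] [420 216]
plate [[ 0.46295238 -0.04637241]
 [ 0.53087354 -0.28687415]
 [ 0.6752943  -0.24608764]
 [ 0.6073731  -0.00558591]] 0.24990872 0.15006962
scene0 cap [0.5242 0.2812] 0.0212 npx 189 z 0.1538 rms 0.0036 [389 119] [405 133]
scene0 pin [ 0.5917 -0.225 ] 0.0198 npx 542 z 0.0816 rms 0.0006 [283 345] [310 369]
scene0 hex [ 0.572  -0.1518] 0.0192 npx 393 z 0.0746 rms 0.0016 [298 308] [320 330]
plate [[ 0.4638883  -0.04893049]
 [ 0.53316283 -0.29414737]
 [ 0.6776813  -0.25332043]
 [ 0.6084068  -0.00810355]] 0.2548142 0.15017469
```

```bash
cat >> h.py <<'E'
def need(s,p):
    M=R.from_quat(s["tool_rot"]).as_matrix(); return (M.T@(np.asarray(p)-s["tool_pos"])*1000).round(1)
def tilt(s):
    M=R.from_quat(s["tool_rot"]); x=M.as_matrix()[:,0]; # rotvec in tool frame bringing x to -z
    w=np.cross(x,[0,0,-1]); return (M.as_matrix().T@w).round(4)
E
python3 - <<'E'
from h import *
from bench import r
s=r.get_state(); print(R.from_quat(s["tool_rot"]).as_matrix().round(3)); print(need(s,(.52,.285,.26)),tilt(s))
E
```

```text
[[-0.001  0.918 -0.398]
 [-0.001 -0.398 -0.918]
 [-1.     0.     0.001]]
[ -7.2 363.9  81.4] [ 0.      0.0015 -0.0001]
```

>>> apply_moves(
  plan=[
    {"linear":[-1,40,9]},
    {"linear":[-1,40,9]},
    {"linear":[-1,40,9]},
    {"linear":[-1,40,9]},
    {"linear":[-1,40,9]},
    {"linear":[-1,40,9]},
    {"linear":[-1,40,9]},
    {"linear":[0,40,9]},
    {"linear":[0,40,9]},
    {"linear":[0,0,0]},
  ],
  fingers=85,
  squeeze=100,
)

```text
validation failed for argument at $.pl...
```

```bash
python3 - <<'E'
from h import *
from bench import r, viewer
import pickle
s=r.get_state(); d=viewer.get_image("wrist"); cv2.imwrite("pics/w1.png",d["pixels"][:,:,::-1]); np.savez("/tmp/w1.npz",**d); pickle.dump(s,open("/tmp/w1.s","wb"))
print(s["tool_pos"],tilt(s),np.abs(s["qvel"]).max(),s["joint_pos"].round(3),need(s,(.52,.285,.26)))
E
```

```text
[0.21842841 0.50439361 0.2526121 ] [ 0.      0.0015 -0.0001] 0.004966264296805602 [ 1.447  0.256  0.107 -0.    -1.424 -0.285] [ -7.2 363.9  81.4]
```

View pics/w1.png

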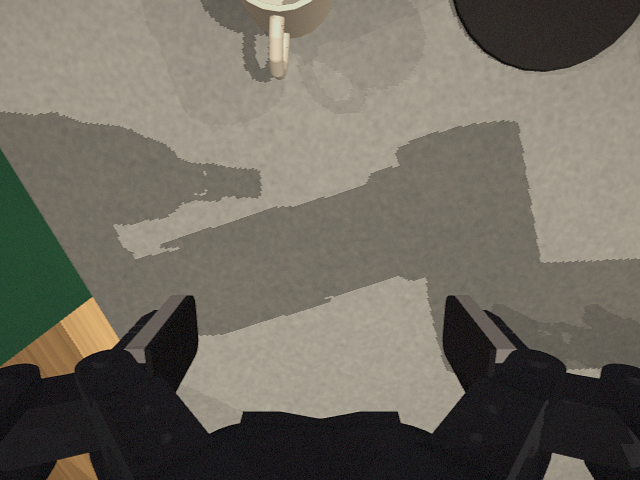

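The call was refused, so nothing moved and the picture is the same as before. The rows probably need "turn" as well.

>>> apply_moves(
  plan=[
    {"linear":[-1,40,9],"turn":[0,0,0]},
    {"linear":[-1,40,9],"turn":[0,0,0]},
    {"linear":[-1,40,9],"turn":[0,0,0]},
    {"linear":[-1,40,9],"turn":[0,0,0]},
    {"linear":[-1,40,9],"turn":[0,0,0]},
    {"linear":[-1,40,9],"turn":[0,0,0]},
    {"linear":[-1,40,9],"turn":[0,0,0]},
    {"linear":[0,40,9],"turn":[0,0,0]},
    {"linear":[0,40,9],"turn":[0,0,0]},
    {"linear":[0,0,0],"turn":[0,0,0]},
  ],
  fingers=85,
  squeeze=100,
)

```text
time_s: 1.45
tool_pos: [0.5248, 0.28, 0.2567]
tool_rot: [-0.588, -0.388, 0.593, -0.389]
wrist_force: [-0.7, 0.4, -0.2]
grip_width: 0.999
```

```bash
cat > look.py <<'E'
import sys
from h import *
from bench import r, viewer
import pickle
n=sys.argv[1]
s=r.get_state(); d=viewer.get_image("wrist"); cv2.imwrite(f"pics/{n}.png",d["pixels"][:,:,::-1]); np.savez(f"/tmp/{n}.npz",**d); pickle.dump(s,open(f"/tmp/{n}.s","wb"))
print(s["tool_pos"],tilt(s),np.abs(s["qvel"]).max(),s["joint_pos"].round(3))
E
python3 look.py w2
```

```text
[0.5247521  0.28001683 0.25670909] [0.     0.0065 0.002 ] 0.02852822727312735 [ 7.530e-01  3.490e-01  2.460e-01  1.000e-03 -1.475e+00  4.110e-01]
```

View pics/w2.png

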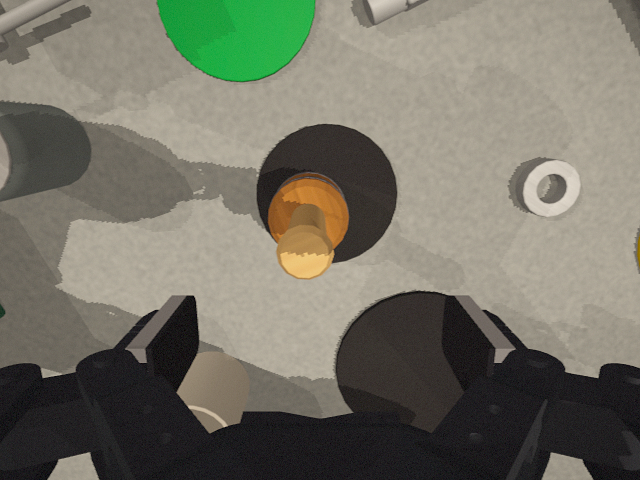

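The wrist view shows the cap at (305,252), the mallet head at (308,215) and the mat centred near (327,190), with a mug close under the left finger at (215,400).

```bash
python3 - <<'E'
from h import *
import pickle
d=load("w2");s=pickle.load(open("/tmp/w2.s","rb"));T=camT(d,s);P=cloud(d,T)
px=d["pixels"].astype(int);hsv=cv2.cvtColor(d["pixels"],cv2.COLOR_RGB2HSV)
z=P[...,2];v,u=np.mgrid[:480,:640]
ok=d["range_z"]>0
def fit(name,m,zp):
    cs,_=cv2.findContours(m.astype(np.uint8),0,1); q=cv2.convexHull(max(cs,key=cv2.contourArea)).reshape(-1,2)
    p=onz(d,q[:,0],q[:,1],T,zp)[:,:2];c=circ(p);print(name,c[0].round(4),round(c[1],4),np.std(np.hypot(*(p-c[0]).T)).round(4),q.min(0),q.max(0));return c[0]
box=(u>240)&(u<410)&(v>110)&(v<290)
print("z cap",np.median(z[(box)&(z>.14)]))
c=fit("cap",box&ok&(z>.142),.154)
h=fit("headtop+",box&ok&(z>.04)&(z<.09),.066)
dark=box&(px.max(2)<75)&(z<.02)
m=fit("mat",dark,.006)
for e in (-.003,0.003): fit("cap",box&ok&(z>.142),.154+e)
# collars: mug
mm=ok&(v>340)&(v<440)&(u>175)&(u<260)&(z>.03)&(z<.13)
print("mug pts",P[mm].min(0),P[mm].max(0))
print("TCP->cap",need(s,(c[0],c[1],.114)))
E
```

```text
z cap 0.15360421462278803
cap [0.5212 0.2904] 0.0164 0.0001 [276 225] [333 278]
headtop+ [0.5219 0.29  ] 0.0317 0.0004 [268 175] [348 248]
mat [0.5208 0.2733] 0.064 0.0001 [257 124] [396 262]
cap [0.5204 0.2908] 0.0166 0.0001 [276 225] [333 278]
cap [0.522  0.2899] 0.0162 0.0001 [276 225] [333 278]
mug pts [0.35148936 0.42192331 0.03000614] [0.42351296 0.47573583 0.08659473]
TCP->cap [142.7  -7.1  -9. ]
```

>>> apply_moves(
  plan=[
    {"linear":[0,-7,-9],"turn":[0,0.0065,0.002]},
    {"linear":[25,0,0],"turn":[0,0,0]},
    {"linear":[30,0,0],"turn":[0,0,0]},
    {"linear":[20,0,0],"turn":[0,0,0]},
    {"linear":[0,0,0],"turn":[0,0,0]},
  ],
)

```text
time_s: 2.12
tool_pos: [0.5169, 0.2987, 0.1809]
tool_rot: [0.59, 0.392, -0.588, 0.39]
wrist_force: [0.4, -0.2, -0.0]
grip_width: 0.996
```

```bash
python3 - <<'E'
from h import *
from bench import r
s=r.get_state(); print(s["tool_pos"],need(s,(.5212,.2903,.114)),tilt(s))
E
```

```text
[0.51686322 0.29866298 0.18091194] [66.9  7.2  6.3] [ 0.     -0.0045  0.    ]
```

>>> apply_moves(
  plan=[
    {"linear":[0,7,6],"turn":[0,-0.0045,0]},
    {"linear":[0,0,0],"turn":[0,0,0]},
    {"linear":[0,0,0],"turn":[0,0,0]},
  ],
)

```text
time_s: 2.5
tool_pos: [0.5216, 0.2918, 0.184]
tool_rot: [0.59, 0.392, -0.587, 0.392]
wrist_force: [0.8, 0.7, 0.0]
grip_width: 0.996
```

```bash
cat > st.py <<'E'
import sys
from h import *
from bench import r
s=r.get_state(); print(s["tool_pos"],"need",need(s,[float(a) for a in sys.argv[1:4]]),"tilt",tilt(s),"F",s["wrist_force"].round(1),"g",s["grip_width"].round(3),"t",s["time_s"],"qv",np.abs(s["qvel"]).max().round(4))
E
python3 st.py .5212 .2903 .114
```

```text
Traceback (most recent call last):
  File "st.py", line 4, in <module>
    s=r.get_state(); print(s["tool_pos"],"need",need(s,[float(a) for a in sys.argv[1:4]]),"tilt",tilt(s),"F",s["wrist_force"].round(1),"g",s["grip_width"].round(3),"t",s["time_s"],"qv",np.abs(s["qvel"]).max().round(4))
                                                                                                                                           ^^^^^^^^^^^^^^^^^^^^^
AttributeError: 'float' object has no attribute 'round'
```

```bash
sed -i 's/s\["grip_width"\].round(3)/round(s["grip_width"],3)/' st.py; python3 st.py .5212 .2903 .114
```

```text
[0.52162559 0.29175279 0.18401807] need [70.  -0.   1.8] tilt [ 0.     -0.0038 -0.0026] F [0.8 0.7 0. ] g 0.996 t 2.5 qv 0.0082
```

>>> apply_moves(
  plan=[
    {"linear":[15,0,1.5],"turn":[0,-0.004,-0.0025]},
    {"linear":[20,0,0],"turn":[0,0,0]},
    {"linear":[20,0,0],"turn":[0,0,0]},
    {"linear":[10,0,0],"turn":[0,0,0]},
    {"linear":[0,0,0],"turn":[0,0,0]},
    {"linear":[0,0,0],"turn":[0,0,0]},
  ],
)

```text
time_s: 3.25
tool_pos: [0.521, 0.2899, 0.1154]
tool_rot: [-0.589, -0.392, 0.589, -0.391]
wrist_force: [0.6, -0.5, 0.4]
grip_width: 0.993
```

```bash
python3 st.py .5212 .2903 .114
```

```text
[0.52103279 0.28992708 0.11539607] need [ 1.4  0.  -0.4] tilt [0.     0.0003 0.0005] F [ 0.6 -0.5  0.4] g 0.993 t 3.25 qv 0.0026
```

Lined up. Now I'll close the fingers.

>>> apply_moves(
  plan=[
    {"linear":[1,0,0],"turn":[0,0,0]},
    {"linear":[0,0,0],"turn":[0,0,0]},
    {"linear":[0,0,0],"turn":[0,0,0]},
    {"linear":[0,0,0],"turn":[0,0,0]},
    {"linear":[0,0,0],"turn":[0,0,0]},
    {"linear":[0,0,0],"turn":[0,0,0]},
    {"linear":[0,0,0],"turn":[0,0,0]},
    {"linear":[0,0,0],"turn":[0,0,0]},
  ],
  fingers=15,
  squeeze=100,
)

```text
time_s: 4.25
tool_pos: [0.5219, 0.2905, 0.1163]
tool_rot: [0.59, 0.392, -0.588, 0.391]
wrist_force: [0.3, -0.9, 0.7]
grip_width: 0.295
```

```bash
python3 st.py .5212 .2903 .114
```

```text
[0.52187882 0.29046755 0.11629495] need [ 2.3 -0.6  0.4] tilt [ 0.     -0.0027 -0.0013] F [ 0.3 -0.9  0.7] g 0.295 t 4.25 qv 0.0016
```

>>> apply_moves(
  plan=[
    {"linear":[-15,0,0],"turn":[0,0,0]},
    {"linear":[-30,0,0],"turn":[0,0,0]},
    {"linear":[-35,0,0],"turn":[0,0,0]},
    {"linear":[-30,0,0],"turn":[0,0,0]},
    {"linear":[-15,0,0],"turn":[0,0,0]},
    {"linear":[0,0,0],"turn":[0,0,0]},
    {"linear":[0,0,0],"turn":[0,0,0]},
  ],
)

```text
time_s: 5.12
tool_pos: [0.5189, 0.2893, 0.2442]
tool_rot: [-0.587, -0.392, 0.591, -0.39]
wrist_force: [0.4, 0.4, -4.0]
grip_width: 0.291
```

```bash
python3 st.py .5905 -.2225 .24; python3 look.py w3
```

```text
[0.51894576 0.28927513 0.24416864] need [  4.2 264.4 444. ] tilt [0.     0.0032 0.0053] F [ 0.4  0.4 -4. ] g 0.291 t 5.125 qv 0.0043
[0.51894576 0.28927513 0.24416864] [0.     0.0032 0.0053] 0.004315199799473065 [ 0.769  0.35   0.218 -0.004 -1.444  0.404]
```

View pics/w3.png

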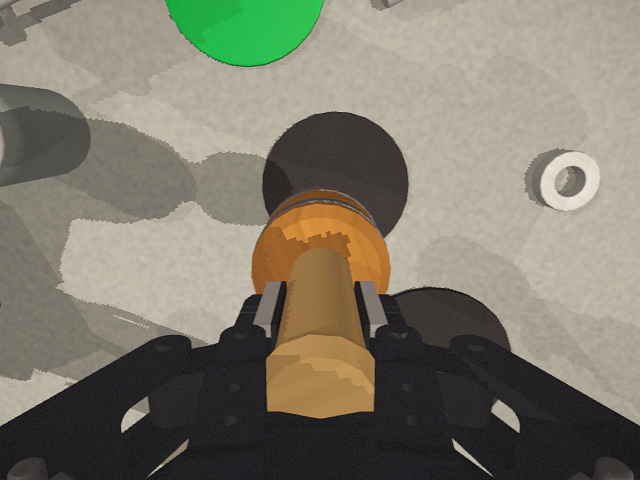

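The mallet is held square between the pads (head at (320,250)) and clear of the mat. Next I'll carry it over to the pin.

>>> apply_moves(
  plan=[
    {"linear":[0,10,18],"turn":[0,0.003,0.005]},
    {"linear":[0,20,34],"turn":[0,0,0]},
    {"linear":[0,25,42],"turn":[0,0,0]},
    {"linear":[0,25,42],"turn":[0,0,0]},
    {"linear":[0,25,42],"turn":[0,0,0]},
    {"linear":[0,25,42],"turn":[0,0,0]},
    {"linear":[0,25,42],"turn":[0,0,0]},
    {"linear":[0,25,42],"turn":[0,0,0]},
    {"linear":[0,25,42],"turn":[0,0,0]},
    {"linear":[0,25,42],"turn":[0,0,0]},
    {"linear":[0,15,25],"turn":[0,0,0]},
    {"linear":[0,0,0],"turn":[0,0,0]},
  ],
)

```text
time_s: 6.68
tool_pos: [0.5784, -0.2098, 0.2358]
tool_rot: [-0.583, -0.392, 0.595, -0.389]
wrist_force: [-0.7, 0.1, -4.4]
grip_width: 0.294
```

```bash
python3 st.py .5905 -.2225 .22; python3 look.py w4; python3 - <<'E'
from h import *
from bench import viewer
d=viewer.get_image("top"); cv2.imwrite("pics/top4.png",d["pixels"][:,:,::-1])
E
```

```text
[ 0.57844784 -0.20984085  0.23577844] need [15.6 16.2  6.8] tilt [0.     0.0119 0.0132] F [-0.7  0.1 -4.4] g 0.294 t 6.675 qv 0.0207
[ 0.57844784 -0.20984085  0.23577844] [0.     0.0119 0.0132] 0.020704408925785477 [-0.09   0.401  0.268  0.007 -1.454  1.26 ]
```

View pics/w4.png

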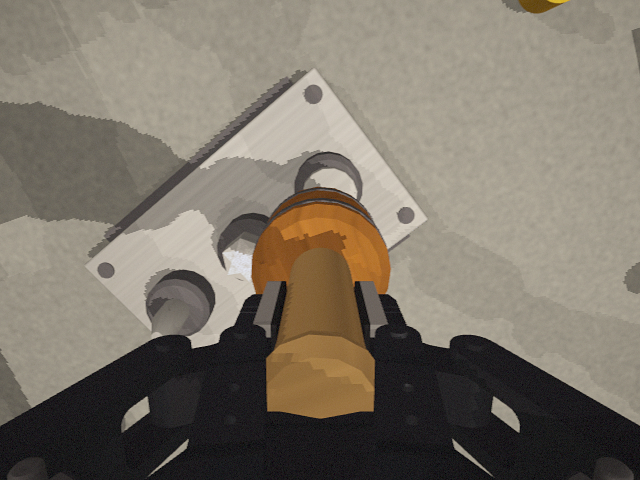

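View pics/top4.png

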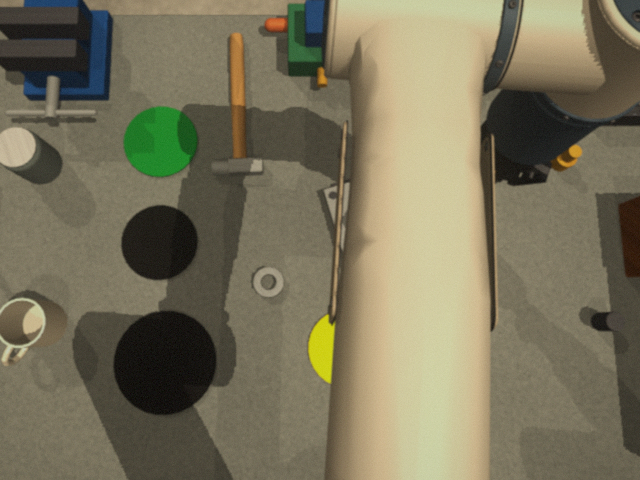

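The wrist view shows the pin head at (330,180), just ahead of the mallet head. The top view shows the mat clear of everything at (159,242), and the mallet still needs to shift about 16 mm onto the pin.

>>> apply_moves(
  plan=[
    {"linear":[4,15,6],"turn":[0,0.012,0.013]},
    {"linear":[0,0,0],"turn":[0,0,0]},
    {"linear":[0,0,0],"turn":[0,0,0]},
    {"linear":[0,0,0],"turn":[0,0,0]},
  ],
)

```text
time_s: 7.28
tool_pos: [0.5906, -0.2172, 0.2316]
tool_rot: [0.589, 0.393, -0.588, 0.392]
wrist_force: [-0.1, -0.0, -3.6]
grip_width: 0.295
```

```bash
python3 st.py .5905 -.2220 .22; python3 - <<'E'
from h import *
import pickle
d=load("w4");s=pickle.load(open("/tmp/w4.s","rb"));T=camT(d,s)
c=np.array([.5905,-.222])
img=d["pixels"][:,:,::-1].copy()
for z,rad in ((.055,.026),(.080,.019)):
  for a in np.linspace(0,2*np.pi,60):
    u,v=proj(d,[c[0]+rad*np.cos(a),c[1]+rad*np.sin(a),z],T); cv2.circle(img,(int(u),int(v)),1,(0,0,255),-1)
cv2.imwrite("pics/w4o.png",img[100:350,150:500])
d=load("top0")
E
```

```text
[ 0.59059203 -0.21722975  0.23164215] need [11.6  1.7  4.5] tilt [ 0.     -0.002  -0.0003] F [-0.1 -0.  -3.6] g 0.295 t 7.275 qv 0.0062
```

View pics/w4o.png

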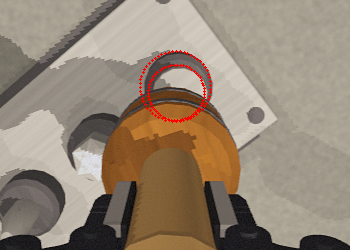

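>>> apply_moves(
  plan=[
    {"linear":[8,2,4.5],"turn":[0,-0.002,0]},
    {"linear":[7,0,0],"turn":[0,0,0]},
    {"linear":[0,0,0],"turn":[0,0,0]},
    {"linear":[0,0,0],"turn":[0,0,0]},
  ],
)

```text
time_s: 7.78
tool_pos: [0.5905, -0.222, 0.2153]
tool_rot: [-0.588, -0.393, 0.588, -0.392]
wrist_force: [-0.8, 0.1, -3.5]
grip_width: 0.288
```

```bash
python3 st.py .5905 -.2220 .1753
```

```text
[ 0.59048833 -0.2220262   0.21530765] need [40.  0. -0.] tilt [0.     0.0002 0.0004] F [-0.8  0.1 -3.5] g 0.288 t 7.775 qv 0.0072
```

Exactly over the pin. The first blow is 36 mm at about 160 mm/s, stopping about 4 mm short of home, followed by a lift.

>>> apply_moves(
  plan=[
    {"linear":[18,0,0],"turn":[0,0,0]},
    {"linear":[18,0,0],"turn":[0,0,0]},
  ],
)

```text
time_s: 8.02
tool_pos: [0.5918, -0.2224, 0.1815]
tool_rot: [0.589, 0.391, -0.587, 0.394]
wrist_force: [-2.8, 1.6, 2.5]
grip_width: 0.294
```

```bash
python3 st.py .5905 -.2220 .1753
```

```text
[ 0.59177288 -0.22244008  0.18150041] need [ 6.2 -1.4  0.1] tilt [ 0.     -0.0003 -0.005 ] F [-2.8  1.6  2.5] g 0.294 t 8.025 qv 0.3242
```

>>> apply_moves(
  plan=[
    {"linear":[-12,0,0],"turn":[0,0,0]},
    {"linear":[-15,0,0],"turn":[0,0,0]},
    {"linear":[0,-1,0],"turn":[0,0,0]},
    {"linear":[0,0,0],"turn":[0,0,0]},
  ],
)

```text
time_s: 8.52
tool_pos: [0.5913, -0.2222, 0.2127]
tool_rot: [0.59, 0.39, -0.586, 0.395]
wrist_force: [-0.3, 0.7, -5.0]
grip_width: 0.294
```

```bash
python3 st.py .5905 -.2220 .1753
```

```text
[ 0.59128596 -0.22224517  0.21268752] need [37.4 -1.1  0.1] tilt [ 0.     -0.0005 -0.0079] F [-0.3  0.7 -5. ] g 0.294 t 8.525 qv 0.0218
```

>>> apply_moves(
  plan=[
    {"linear":[0,-1,0],"turn":[0,0,-0.008]},
    {"linear":[0,0,0],"turn":[0,0,0]},
    {"linear":[18,0,0],"turn":[0,0,0]},
    {"linear":[20,0,0],"turn":[0,0,0]},
  ],
)

```text
time_s: 9.02
tool_pos: [0.5912, -0.2221, 0.1754]
tool_rot: [0.589, 0.392, -0.587, 0.393]
wrist_force: [-1.2, 1.3, 2.3]
grip_width: 0.293
```

```bash
python3 st.py .5905 -.2220 .1753
```

```text
[ 0.59118781 -0.22214931  0.17541018] need [ 0.1 -0.7  0.1] tilt [ 0.     -0.0009 -0.0027] F [-1.2  1.3  2.3] g 0.293 t 9.025 qv 0.3683
```

>>> apply_moves(
  plan=[
    {"linear":[-12,0,0],"turn":[0,0,0]},
    {"linear":[-20,0,0],"turn":[0,0,0]},
    {"linear":[0,-0.7,0],"turn":[0,0,-0.003]},
    {"linear":[0,0,0],"turn":[0,0,0]},
  ],
)

```text
time_s: 9.52
tool_pos: [0.5899, -0.2216, 0.2079]
tool_rot: [-0.588, -0.394, 0.588, -0.392]
wrist_force: [-0.3, 0.0, -4.4]
grip_width: 0.295
```

```bash
python3 st.py .5905 -.2220 .1753; python3 - <<'E'
from h import *
from bench import viewer
d=viewer.get_image("scene"); cv2.imwrite("pics/sc5.png",d["pixels"][:,:,::-1]); np.savez("/tmp/sc5.npz",**d)
T=camT(d);P=cloud(d,T);z=P[...,2]
m=(np.hypot(P[...,0]-.5917,P[...,1]+.225)<.016)&(z<.095)
for lo in (.058,.061,.064,.067,.07,.075): print(lo,(m&(z>=lo)).sum())
print("hex z now vs before", np.median(z[316:320,308:312]))
E
```

```text
[ 0.58985412 -0.22162176  0.20785517] need [32.6  0.8  0.1] tilt [ 0.     -0.0009  0.0029] F [-0.3  0.  -4.4] g 0.295 t 9.525 qv 0.0163
0.058 191
0.061 191
0.064 175
0.067 35
0.07 0
0.075 0
hex z now vs before 0.15779934500339893
```

View pics/sc5.png

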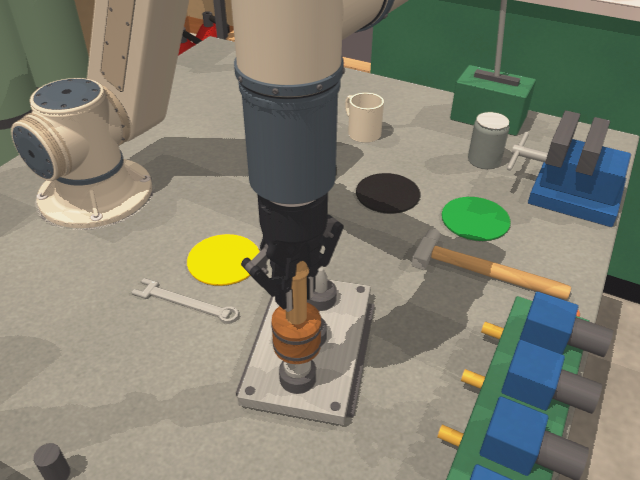

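The pin in the scene view is nearly down at about (297,368), with its top around z = 0.066. I'll strike one more blow, aimed slightly past the stop.

>>> apply_moves(
  plan=[
    {"linear":[0,0.8,0],"turn":[0,0,0.002]},
    {"linear":[0,0,0],"turn":[0,0,0]},
    {"linear":[18,0,0],"turn":[0,0,0]},
    {"linear":[18,0,0],"turn":[0,0,0]},
  ],
)

```text
time_s: 10.07
tool_pos: [0.5923, -0.223, 0.1747]
tool_rot: [0.589, 0.391, -0.587, 0.395]
wrist_force: [-11.2, 12.3, 61.0]
grip_width: 0.295
```

```bash
python3 st.py .5905 -.2220 .1753
```

```text
[ 0.59234705 -0.22304483  0.17465474] need [-0.7 -2.1 -0.3] tilt [ 0.      0.0006 -0.006 ] F [-11.2  12.3  61. ] g 0.295 t 10.075 qv 0.2431
```

The wrist force jumped to 61 N, so the mallet met the hard stop. Lifting off now.

>>> apply_moves(
  plan=[
    {"linear":[-12,0,0],"turn":[0,0,0]},
    {"linear":[-25,0,0],"turn":[0,0,0]},
    {"linear":[-30,-1,0],"turn":[0,0,-0.005]},
    {"linear":[0,0,0],"turn":[0,0,0]},
    {"linear":[0,0,0],"turn":[0,0,0]},
  ],
)

```text
time_s: 10.7
tool_pos: [0.5904, -0.222, 0.242]
tool_rot: [-0.588, -0.393, 0.588, -0.392]
wrist_force: [0.4, 0.8, -4.6]
grip_width: 0.295
```

```bash
python3 st.py .521 .275 .246; python3 look.py w6; python3 - <<'E'
from h import *
from bench import viewer
d=viewer.get_image("scene"); cv2.imwrite("pics/sc6.png",d["pixels"][200:440,140:480,::-1]); np.savez("/tmp/sc6.npz",**d)
T=camT(d);P=cloud(d,T);z=P[...,2]
for dd in ("sc5","sc6"):
    e=load(dd);P=cloud(e,camT(e));z=P[...,2]
    m=(np.hypot(P[...,0]-.5917,P[...,1]+.225)<.014)&(z<.095)&(z>.058)
    print(dd,m.sum(),np.median(z[m]))
E
```

```text
[ 0.59042712 -0.22196785  0.24204069] need [  -3.6 -254.3 -432.6] tilt [0.     0.0002 0.0015] F [ 0.4  0.8 -4.6] g 0.295 t 10.7 qv 0.0158
[ 0.59042712 -0.22196785  0.24204069] [0.     0.0002 0.0015] 0.01582322441644646 [-0.112  0.422  0.32  -0.    -1.47   1.291]
sc5 142 0.06591243030024829
sc6 264 0.06629002848056409
```

View pics/sc6.png

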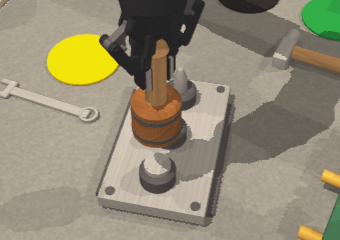

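View pics/w6.png

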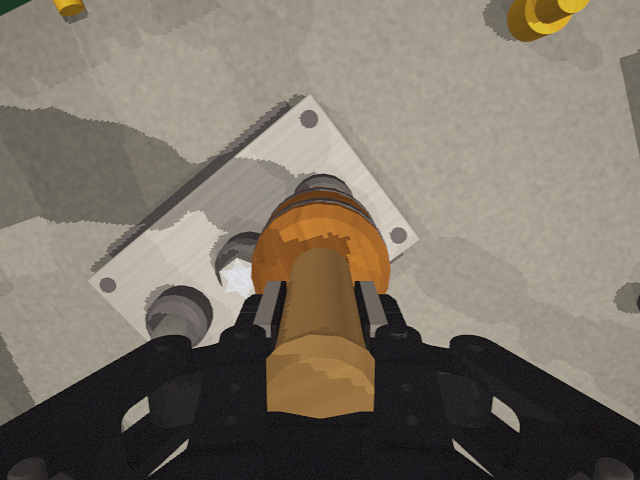

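The pin head now sits low in its collar (cropped view at (157,165)), with its top near 0.065 once the scene camera's bias is allowed for, which is home. The mallet still sits straight in the grip. Back to the mat.

>>> apply_moves(
  plan=[
    {"linear":[0,-10,-17],"turn":[0,0,0.001]},
    {"linear":[-2,-20,-34],"turn":[0,0,0]},
    {"linear":[-2,-25,-42],"turn":[0,0,0]},
    {"linear":[0,-25,-42],"turn":[0,0,0]},
    {"linear":[0,-25,-42],"turn":[0,0,0]},
    {"linear":[0,-25,-42],"turn":[0,0,0]},
    {"linear":[0,-25,-42],"turn":[0,0,0]},
    {"linear":[0,-25,-42],"turn":[0,0,0]},
    {"linear":[0,-25,-42],"turn":[0,0,0]},
    {"linear":[0,-20,-34],"turn":[0,0,0]},
    {"linear":[0,-10,-17],"turn":[0,0,0]},
    {"linear":[0,0,0],"turn":[0,0,0]},
  ],
)

```text
time_s: 12.3
tool_pos: [0.5136, 0.2542, 0.2368]
tool_rot: [-0.583, -0.397, 0.592, -0.391]
wrist_force: [-0.9, -0.4, -3.4]
grip_width: 0.293
```

```bash
python3 st.py .521 .274 .2
```

```text
[0.51364487 0.25418796 0.23675577] need [ 36.6  -0.2 -21.4] tilt [0.     0.0064 0.0138] F [-0.9 -0.4 -3.4] g 0.293 t 12.3 qv 0.0175
```

>>> apply_moves(
  plan=[
    {"linear":[0,0,-20],"turn":[0,0.006,0.014]},
    {"linear":[25,0,0],"turn":[0,0,0]},
    {"linear":[25,0,0],"turn":[0,0,0]},
    {"linear":[25,0,0],"turn":[0,0,0]},
    {"linear":[15,0,0],"turn":[0,0,0]},
    {"linear":[0,0,0],"turn":[0,0,0]},
    {"linear":[0,0,0],"turn":[0,0,0]},
  ],
)

```text
time_s: 13.18
tool_pos: [0.5244, 0.2721, 0.1452]
tool_rot: [0.59, 0.392, -0.587, 0.394]
wrist_force: [0.2, -0.2, -3.6]
grip_width: 0.294
```

```bash
python3 st.py .521 .274 .116; python3 - <<'E'
from h import *
d=load("top0")
import cv2
i=cv2.imread("pics/top4.png"); T=camT(d)
m=(i.max(2)<45).astype(np.uint8); n,l,st,c=cv2.connectedComponentsWithStats(m)
k=l[242,158]; cs,_=cv2.findContours((l==k).astype(np.uint8),0,1); q=max(cs,key=cv2.contourArea).reshape(-1,2)
print("mat",circ(onz(d,q[:,0],q[:,1],T,.006)[:,:2]))
E
```

```text
[0.52439697 0.27205823 0.14518649] need [29.2 -4.  -0.4] tilt [ 0.     -0.002  -0.0049] F [ 0.2 -0.2 -3.6] g 0.294 t 13.175 qv 0.0039
mat (array([0.52290161, 0.27248111]), np.float64(0.06284558018396715))
```

>>> apply_moves(
  plan=[
    {"linear":[6,-3,0],"turn":[0,-0.002,-0.005]},
    {"linear":[8,0,0],"turn":[0,0,0]},
    {"linear":[6,0,0],"turn":[0,0,0]},
    {"linear":[3,0,0],"turn":[0,0,0]},
    {"linear":[0,0,0],"turn":[0,0,0]},
    {"linear":[0,0,0],"turn":[0,0,0]},
  ],
)

```text
time_s: 13.92
tool_pos: [0.5224, 0.274, 0.1225]
tool_rot: [0.589, 0.393, -0.587, 0.392]
wrist_force: [0.2, -0.4, -4.4]
grip_width: 0.295
```

```bash
python3 st.py .521 .274 .116
```

```text
[0.52238191 0.27395357 0.12249961] need [ 6.5 -1.3  0.5] tilt [ 0.     -0.0028 -0.0014] F [ 0.2 -0.4 -4.4] g 0.295 t 13.925 qv 0.0013
```

>>> apply_moves(
  plan=[
    {"linear":[2,0,0],"turn":[0,0,0]},
    {"linear":[2,0,0],"turn":[0,0,0]},
    {"linear":[1,0,0],"turn":[0,0,0]},
    {"linear":[0,0,0],"turn":[0,0,0]},
  ],
)

```text
time_s: 14.42
tool_pos: [0.5226, 0.2741, 0.1175]
tool_rot: [0.589, 0.393, -0.587, 0.392]
wrist_force: [-0.9, 0.2, -4.2]
grip_width: 0.294
```

```bash
python3 st.py .521 .274 .116
```

```text
[0.52258892 0.27406646 0.11749989] need [ 1.5 -1.4  0.7] tilt [ 0.     -0.0035 -0.0018] F [-0.9  0.2 -4.2] g 0.294 t 14.425 qv 0.0017
```

>>> apply_moves(
  plan=[
    {"linear":[0.8,0,0],"turn":[0,0,0]},
    {"linear":[0.5,0,0],"turn":[0,0,0]},
    {"linear":[0,0,0],"turn":[0,0,0]},
  ],
)

```text
time_s: 14.8
tool_pos: [0.5227, 0.2741, 0.1164]
tool_rot: [0.59, 0.393, -0.587, 0.393]
wrist_force: [0.5, -0.1, -4.1]
grip_width: 0.292
```

```bash
python3 st.py .521 .274 .116
```

```text
[0.52269839 0.27410748 0.1163776 ] need [ 0.4 -1.5  0.8] tilt [ 0.     -0.0037 -0.0021] F [ 0.5 -0.1 -4.1] g 0.292 t 14.8 qv 0.0017
```

>>> apply_moves(
  plan=[
    {"linear":[0.5,0,0],"turn":[0,0,0]},
    {"linear":[0.5,0,0],"turn":[0,0,0]},
    {"linear":[0,0,0],"turn":[0,0,0]},
  ],
)

```text
time_s: 15.18
tool_pos: [0.5228, 0.2741, 0.1163]
tool_rot: [0.59, 0.393, -0.586, 0.393]
wrist_force: [-1.5, 0.5, -2.1]
grip_width: 0.294
```

```bash
python3 st.py .521 .274 .116
```

```text
[0.52277879 0.27410059 0.11632027] need [ 0.3 -1.6  0.8] tilt [ 0.     -0.0041 -0.0027] F [-1.5  0.5 -2.1] g 0.294 t 15.175 qv 0.0014
```

The force is easing at exactly the height where I gripped it, so the mallet is touching the mat. I'll settle it slightly and then open.

>>> apply_moves(
  plan=[
    {"linear":[0.5,0,0],"turn":[0,0,0]},
    {"linear":[0.4,0,0],"turn":[0,0,0]},
  ],
)

```text
time_s: 15.42
tool_pos: [0.5229, 0.2741, 0.1163]
tool_rot: [0.59, 0.393, -0.586, 0.393]
wrist_force: [-2.5, -0.4, 2.1]
grip_width: 0.291
```

>>> apply_moves(
  plan=[
    {"linear":[0,0,0],"turn":[0,0,0]},
    {"linear":[0,0,0],"turn":[0,0,0]},
    {"linear":[0,0,0],"turn":[0,0,0]},
    {"linear":[0,0,0],"turn":[0,0,0]},
    {"linear":[0,0,0],"turn":[0,0,0]},
    {"linear":[0,0,0],"turn":[0,0,0]},
  ],
  fingers=85,
)

```text
time_s: 16.18
tool_pos: [0.5244, 0.2749, 0.1168]
tool_rot: [0.591, 0.393, -0.585, 0.393]
wrist_force: [-0.1, -0.2, 0.4]
grip_width: 1.0
```

```bash
python3 st.py .521 .274 .25; python3 look.py w7
```

```text
[0.52437154 0.27487649 0.11681406] need [-133.2   -2.     1.1] tilt [ 0.     -0.0074 -0.0057] F [-0.1 -0.2  0.4] g 1.0 t 16.175 qv 0.0011
[0.52437154 0.27487649 0.11681406] [ 0.     -0.0074 -0.0057] 0.0011395572165139932 [ 0.748  0.405 -0.033  0.002 -1.123  0.429]
```

View pics/w7.png

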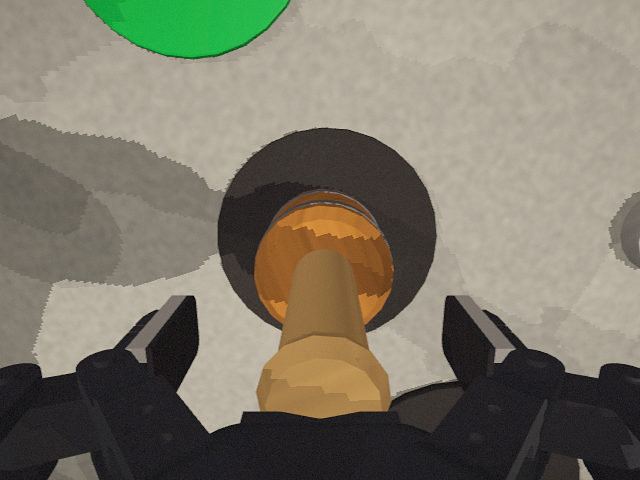

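The fingers are open and the mallet stands upright in the middle of its mat, with its head at (322,265). I'll back straight up.

>>> apply_moves(
  plan=[
    {"linear":[-8,0,0],"turn":[0,-0.003,-0.003]},
    {"linear":[-25,0,0],"turn":[0,0,0]},
    {"linear":[-35,0,0],"turn":[0,0,0]},
    {"linear":[-40,0,0],"turn":[0,0,0]},
    {"linear":[-30,0,0],"turn":[0,0,0]},
    {"linear":[-10,0,0],"turn":[0,0,0]},
    {"linear":[0,0,0],"turn":[0,0,0]},
    {"linear":[0,0,0],"turn":[0,0,0]},
  ],
)

```text
time_s: 17.23
tool_pos: [0.5232, 0.2739, 0.2702]
tool_rot: [0.589, 0.393, -0.587, 0.393]
wrist_force: [-0.4, 1.3, -0.9]
grip_width: 0.994
```

```bash
python3 st.py .521 .274 .25; python3 look.py w8; python3 - <<'E'
from h import *
import pickle
from bench import viewer
d=load("w8");s=pickle.load(open("/tmp/w8.s","rb"));T=camT(d,s);P=cloud(d,T);z=P[...,2];v,u=np.mgrid[:480,:640]
ok=(d["range_z"]>0)&(np.hypot(P[...,0]-.521,P[...,1]-.274)<.08)
def fit(n,m,zp):
    cs,_=cv2.findContours(m.astype(np.uint8),0,1); q=cv2.convexHull(max(cs,key=cv2.contourArea)).reshape(-1,2)
    c=circ(onz(d,q[:,0],q[:,1],T,zp)[:,:2]); print(n,c)
fit("cap",ok&(z>.142)&(z<.17),.154); fit("head",ok&(z>.04)&(z<.09),.066); fit("mat",ok&(d["pixels"].max(2)<75)&(z<.02),.006)
d=viewer.get_image("scene"); cv2.imwrite("pics/sc8.png",d["pixels"][:,:,::-1])
P=cloud(d,camT(d));z=P[...,2]
m=(np.hypot(P[...,0]-.5917,P[...,1]+.225)<.014)&(z<.095)&(z>.058); print("pin z",np.median(z[m]),m.sum())
E
```

```text
[0.52319942 0.27391083 0.27023105] need [20.2 -2.1  0.8] tilt [ 0.     -0.0025 -0.0012] F [-0.4  1.3 -0.9] g 0.994 t 17.225 qv 0.0068
[0.52319942 0.27391083 0.27023105] [ 0.     -0.0025 -0.0012] 0.006780161088460236 [ 0.747  0.331  0.256  0.    -1.493  0.431]
cap (array([0.52275423, 0.274565  ]), np.float64(0.016398965141915856))
head (array([0.52329804, 0.27441166]), np.float64(0.031618379128434924))
mat (array([0.52111502, 0.27310236]), np.float64(0.06398895536410783))
pin z 0.06612948303982957 268
```

View pics/sc8.png

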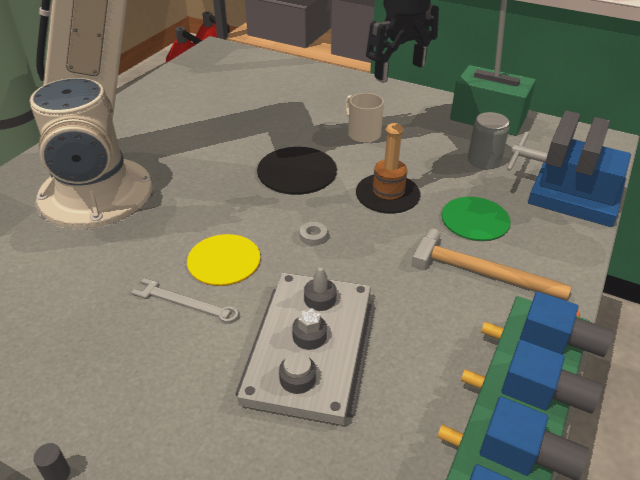

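The scene view shows the pin head down in its collar at (297,368) and the mallet upright on its mat at (390,180), with the gripper clear of everything. I'll check the pin height once more with the top camera before handing in.

```bash
python3 - <<'E'
from h import *
from bench import viewer
n=viewer.get_image("top")
for d in (load("top0"),n):
    P=cloud(d,camT(d));z=P[...,2]
    for c,nm in (((.5902,-.2212),"pin"),((.5685,-.1459),"hex")):
        m=(np.hypot(P[...,0]-c[0],P[...,1]-c[1])<.012)&(z>.055); print(nm,np.median(z[m]).round(4),m.sum())
E
```

```text
pin 0.0804 165
hex 0.0739 167
pin 0.0649 159
hex 0.0739 170
```

```bash
python3 -c "
from bench import r
print(r.sign_off(), r.get_state()['time_s'])"
```

```text
the job is handed in; nothing more can be done
the job is handed in; nothing more can be done
```

The pin is struck home and the mallet is standing upright back on its mat. I handed the job in at about 17.4 s of the 48 s allowed.

- **Pin:** I gripped the mallet by its handle and gave three blows from above at about 150 mm/s. The first two stopped short of the end. The third met the hard stop, with 61 N read at the wrist just after it (limit 120 N). The top camera puts the pin's top at 0.065 m, down from 0.080, which is the home height. The scene camera reads 0.066, but it has read about 1 mm high throughout.
- **Mallet:** I lowered it slowly until the force showed contact, then opened the gripper and lifted clear. It stands upright about 2 mm from the centre of the small black mat, with its cap and head in line to within 1 mm.
- **Other readings:** One move call was refused at the start for a missing field; nothing moved. The scene camera's positions were up to about 6 mm off the top camera's. I used the top and wrist cameras, which agreed to about 2 mm.

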